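# Hold the bleed hatch of a suction test chamber at its index mark

### The arm

A 6-joint arm with a two-finger parallel gripper is mounted at the origin on the work surface. World frame = base frame: x ahead of the robot, y to its left, z up, the work surface at z = 0. Lengths are in m, angles in rad, forces in N, time in s.
With the tool pointing down it reaches from about 0.35 to 0.85 m from the base axis. Payload 8.1 kg.
Tool frame: the origin (TCP) lies on the centre line of the jaws, within the pads' length; the fingertips stand tip_reach ahead of it and the grasp point (between the pads) is the TCP (tip_reach is the distance from the TCP to the fingertips, in m); x points along the fingers, y is the direction in which the jaws open and shut, and the axes are right-handed (so a half turn about x gives the same grasp; the last joint's range is limited). The gripper opens to 93 mm and grips with 3 to 60 N. Pads are 15 mm wide; open, the fingers measure 128 mm over their backs; the gripper's body (75 mm by 188 mm) begins 65 mm behind the grasp point.
Start: joints at [-1.433, 0.13, 1.488, -0, 1.523, -0.085], TCP at [0.133, -0.585, 0.238] pointing down, gripper open.
Joint ranges: [-2.96, 2.96], [-0.89, 2.26], [0.02, 2.5], [-1.34, 4.48], [0, 2.73], [-2.66, 2.66]. Speed limits (rad/s): [2.39, 2.39, 2.79, 3.14, 3.14, 3.14].

### API

Orientations are given as a rotation vector (axis times angle).
In Python, from rig import read_state, read_camera, hand_in, tip_reach gives the robot as it stands.
- The arm moves only by the tool jog_arm, never from a script. Its argument "targets" is a list of rows, each an object of numbers: "grip": the opening in per cent of the stroke, from 0 (shut) to 100 (fully open); "dx", "dy", "dz": the shift along the tool's x, y, z in mm; "twist": the turn about the tool's x in rad. A call has 1 to 5 rows; each row is the pose to reach, as a shift and turn from the pose commanded when the call began, along the tool's axes at that moment; what a row does not reach only later rows make up. A row lasts 1/12 s, in which the tool goes at most 41.7 mm and 7.16 degrees, less where a joint would pass 70% of its speed; a pose out of reach is approached as far as the arm can. A call with a gripper value outside its range is refused whole. The fingers move at their own pace and stop on an object; "force" is the grip in N (left out, the last holds). Time passes only in rows, so rows that repeat a pose let the fingers close. It gives the time, the measured TCP pose, the force and the opening at its end, in the units of the state.
- read_state(): the state, without advancing time (a new reading comes with each control period).
- read_camera(name): name is "scene" or "top"; returns a dict with "image" (400x640x3 uint8, blue, green, red), "depth" (400x640 float32, m along the optical axis (not along the pixel's ray), 0 where there is no reading), "camera_matrix" (3x3 intrinsics, pixels), "world_to_cam" (4x4, takes a point from world to camera coordinates). Camera axes: x right, y down, z forward; pixel columns grow to the right and rows downward; lengths in m; the calibration is good to about 2 mm. A picture is of the moment at which its call begins.
- hand_in(): hands the job in, once; it reports no verdict.
The state is a dict: "clock": time; "joint_pos": joint angles; "joint_velocities": joint speeds; "tau": joint torques, N m; "ee_pos": TCP position; "eef_rot": TCP orientation; "force": force on the tool from outside, world axes, zero at the start; "moment": the same for the moment, N m; "width": finger opening in m.
Only numpy, scipy, OpenCV 4.12 (cv2) and the standard library are available. Lean on these libraries where they do the work, as an engineer would, in place of code of your own. Each camera call takes 0.05 s, during which the arm holds its last target. There are 200 camera calls.

### The job

Set the bleed opening of the suction test chamber: lift the handle of the toggle clamp right up to free the hinged hatch in the chamber's top, then raise the hatch until the pointer on its shaft points into the gap between the two prongs of the index fork on the quadrant, and keep holding it there. The hatch is gravity-closing, so finish while still holding it up steadily with the gripper, nothing else propping it; never let it drop, do not shift the index fork, and leave the other things on the bench where they are.

Things in the scene. Friction and masses are not known exactly. Their poses are not given: they have to be found in the camera images.
- chamber: fixed steel chamber, 280 (x) x 260 (y) mm, deck 150 mm above the bench; origin on the bench under its centre, z up. Hatch in the deck, hinged along chamber x on the +y side, free edge to -y. Clamp stands out on the -y side; quadrant (257 mm high) on the +x wall; pipe with gate valve (197 mm high) runs 470 mm out to +y. Place and yaw vary
- clamp_handle (a joint): handle of the toggle clamp, rad: 0 = level, clamp shut, its hold-down arm (geared to it) holding the hatch down; 1.2 = right up at its stop, hold-down arm swung clear. It swings in the chamber's y-z plane about the clamp pivot; stiff (0.5 N m of friction, some 6 N at the grip point), it stays where it is left
- clamp_grip (a point): point on the axis of the clamp handle's round black rubber grip (15 mm diameter, from 30 to 110 mm from the pivot), 80 mm from the pivot; with the clamp shut the handle points along the chamber's -y, 178 mm above the bench, with free air under it and beside it
- clamp_pivot (a point): pivot of the clamp handle, fixed on the chamber at (-80, -160, 178) mm in its frame; the pivot's axis is the chamber's x axis
- hatch (a joint): opening angle of the hatch, rad: 0 = shut (level), grows as its free edge rises; stop at 1.5. No friction or spring: it falls shut when let go. About 0.5 kg, some 3 N to lift at the bar
- hatch_bar (a point): middle of the hatch's black D-handle: round bar, 12 mm diameter, parallel to the hinge (chamber x), 104 mm between its legs, its axis 37 mm above the upper face of the hatch (plate 4 mm thick, 230 x 166 mm). In the hatch's frame it is 155 mm from the hinge axis (to -y when shut) and 39 mm above it
- hinge_point (a point): point on the hatch's hinge axis level with the bar's middle, fixed on the chamber at (30, 85, 157) mm in its frame; the hinge axis is the chamber's x axis
- pointer_tip (a point): tip of the flat dark pointer on the hatch's shaft, in front of the quadrant (beyond the chamber's +x wall), 102 mm from the hinge axis; it turns with the hatch and points along -y of the chamber when shut. The point's axes turn with the hatch
- index (a joint): angle at which the index fork is set on the quadrant, rad, on the same scale as the hatch's angle: the pointer points into the middle of the fork when both are equal; 0.4 to 0.9. Stiff: it stays where it is set
- index_mark (a point): middle of the gap between the prongs of the index fork (dark steel clip with black thumb-screw on the rim of the aluminium quadrant, which has a line every 10 degrees), 110 mm from the hinge axis; the prongs' inner faces stand 0.07 rad (8 mm) to either side. The point's axes turn with the fork
- meter_a: light-blue handheld manometer, 150 x 78 x 26 mm, lying beside the chamber on the clamp's side; origin under its centre; bystander
- meter_b: a second such manometer on the bench; bystander
- tray: white plastic tray, 170 x 120 x 22 mm, with filter discs in it; bystander
- logger: blue data logger box, 110 x 150 x 42 mm; bystander
- spanner: steel spanner, 160 mm long, lying flat; bystander
- collar: aluminium pipe collar, a ring of 64 mm diameter, 18 mm high, lying flat; bystander

How it is judged:
By the outcome, as a careful person would: the job done as asked, in the order asked, and still so for the second after the job is handed in, while the arm keeps its last pose, push and grip.
It also fails if it takes over 54 s, if anything falls off the work surface, if the arm or the gripper's body presses on something with over 40 N, if the wrist force passes 120 N, or if a joint passes its speed limit or range.

## Working session

There is one attempt and no reset: what is moved stays moved. The work goes in short steps, Python scripts to look and compute and a tool call to move; the robot and the scene stay as the last step left them, time stands still between calls to the robot, and variables do not carry over. Pictures are saved under pics/ and viewed, about 8 in all and at most 12, crops included, and the job is handed in when it is done.

Besides the shell and the picture viewer there is one more tool, called after ">>>" as name(argument=value, ...) on one line, values as JSON. jog_arm: Moves the arm, as the interface text tells. Its arguments: {"type":"object","properties":{"targets":{"type":"array","items":{"type":"object","properties":{"grip":{"type":"number"},"dx":{"type":"number"},"dy":{"type":"number"},"dz":{"type":"number"},"twist":{"type":"number"}}}},"force":{"type":"number"}},"required":["targets"]}

```bash
mkdir -p pics; ls; python3 - <<'E'
from rig import *
import cv2,pickle
print(read_state(),tip_reach)
d={n:read_camera(n) for n in("scene","top")}
pickle.dump(d,open("c0.pkl","wb"))
for n in d: cv2.imwrite(f"pics/{n}0.png",d[n]["image"]);print(d[n]["camera_matrix"],d[n]["world_to_cam"])
E
```

```text
pics
{'clock': 0.0, 'joint_pos': array([-1.43339278e+00,  1.31158906e-01,  1.48928509e+00,  2.12371134e-05,
        1.52299526e+00, -8.54247825e-02]), 'joint_velocities': array([-0.00142221, -0.00089738, -0.00047508,  0.00210207, -0.00066524,
       -0.00076102]), 'tau': array([-1.29787441e-04, -5.59850693e+01, -4.91751945e+01,  7.67676369e-02,
        3.56104178e-02, -1.24010571e-04]), 'ee_pos': array([ 0.13253416, -0.58462793,  0.23658558]), 'eef_rot': array([ 2.10435706,  0.23738722, -2.10441377]), 'force': array([ 0.08386754,  0.84707618, -0.08924252]), 'moment': array([-0.04983371,  0.01746395,  0.00587422]), 'width': 0.092923833979737} 0.019
[[380.52916815   0.         317.62224661]
 [  0.         380.52916815 199.20329568]
 [  0.           0.           1.        ]] [[-7.34282903e-01  6.78843534e-01 -2.73885860e-04  4.27098889e-01]
 [ 5.49279076e-01  5.93900079e-01 -5.87856439e-01 -1.47133222e-01]
 [-3.98899882e-01 -4.31803372e-01 -8.08965223e-01  1.49390963e+00]
 [ 0.00000000e+00  0.00000000e+00  0.00000000e+00  1.00000000e+00]]
[[363.61032968   0.         319.79410653]
 [  0.         363.61032968 199.42022824]
 [  0.           0.           1.        ]] [[-2.14223024e-02 -9.99764762e-01 -3.39186924e-03 -7.51199110e-02]
 [-9.92402307e-01  2.16754333e-02 -1.21110848e-01  5.30197976e-01]
 [ 1.21155878e-01  7.71625652e-04 -9.92633194e-01  1.16807408e+00]
 [ 0.00000000e+00  0.00000000e+00  0.00000000e+00  1.00000000e+00]]
```

View pics/scene0.png

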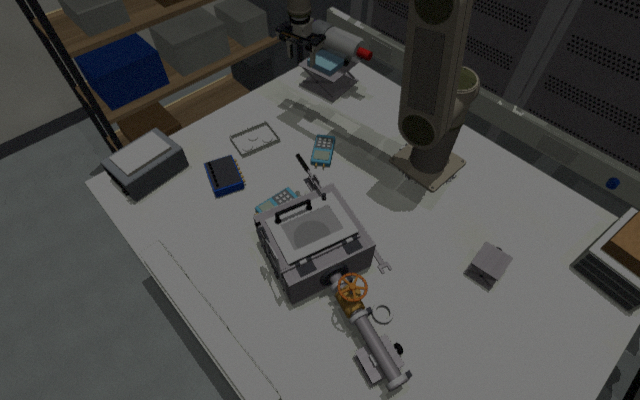

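View pics/top0.png

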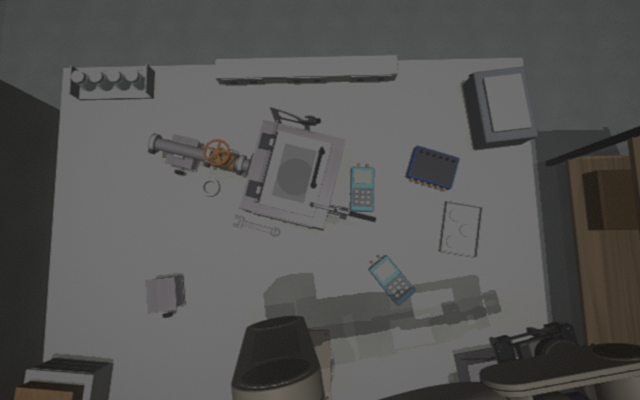

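The scene view shows the chamber with its hatch bar around (292,208) and the clamp handle around (305,165). In the top view the bar runs (322,148)-(313,188), the clamp handle runs (345,212)-(375,219), and the fork and quadrant are at about (300,118). I'll enlarge these parts.

```bash
cat > h.py <<'E'
import numpy as np,cv2,pickle
from rig import *
def ray(c,u,v,z):
    K,T=c["camera_matrix"],c["world_to_cam"];R,t=T[:3,:3],T[:3,3]
    d=R.T@np.linalg.solve(K,[u,v,1]);o=-R.T@t
    return o+d*(z-o[2])/d[2]
def proj(c,p):
    q=c["world_to_cam"]@np.append(p,1);q=c["camera_matrix"]@q[:3];return q[:2]/q[2]
def pt(c,u,v):
    K,T=c["camera_matrix"],c["world_to_cam"];d=c["depth"][int(v),int(u)]
    return np.linalg.inv(T)@np.append(np.linalg.solve(K,[u,v,1])*d,1)
E
python3 - <<'E'
from h import *
d=pickle.load(open("c0.pkl","rb"))
def crop(n,u0,v0,w,h,s=6):
    return cv2.convertScaleAbs(cv2.resize(d[n]["image"][v0:v0+h,u0:u0+w],None,fx=s,fy=s,interpolation=cv2.INTER_CUBIC),alpha=1.6)
cv2.imwrite("pics/a.png",crop("top",240,100,140,100,5)[:])
cv2.imwrite("pics/b.png",crop("scene",245,145,135,120,5))
for n,us in(("top",(235,385,95,240)),("scene",(245,380,145,300))):
    im=d[n]["image"];g=im.max(2);m=np.zeros_like(g);m[us[2]:us[3],us[0]:us[1]]=(g[us[2]:us[3],us[0]:us[1]]<40)*255
    k,l,st,ce=cv2.connectedComponentsWithStats(m)
    for i in range(1,k):
        if st[i,4]>25:
            p=np.argwhere(l==i)[:,::-1].astype(np.float32);print(n,st[i],cv2.minAreaRect(p))
E
```

```text
scene [296 154  13  17  67] ((301.73077392578125, 161.84616088867188), (18.30510711669922, 3.60555100440979), 56.30992889404297)
scene [306 178  11  12  42] ((311.25, 183.75001525878906), (14.142135620117188, 3.535533905029297), 45.0)
scene [275 200  37  24 185] ((292.0574035644531, 211.1311492919922), (10.478549003601074, 39.96736145019531), 66.37062072753906)
scene [255 222  25  57 214] ((267.4847106933594, 249.5988311767578), (60.538997650146484, 7.580236911773682), 67.83365631103516)
scene [290 233  68  33 142] ((324.217041015625, 250.55364990234375), (5.936657428741455, 74.2431411743164), 65.224853515625)
scene [ 282  247   92   53 1043] ((331.46246337890625, 275.086181640625), (22.96961784362793, 97.86186981201172), 68.5522689819336)
```

View pics/a.png

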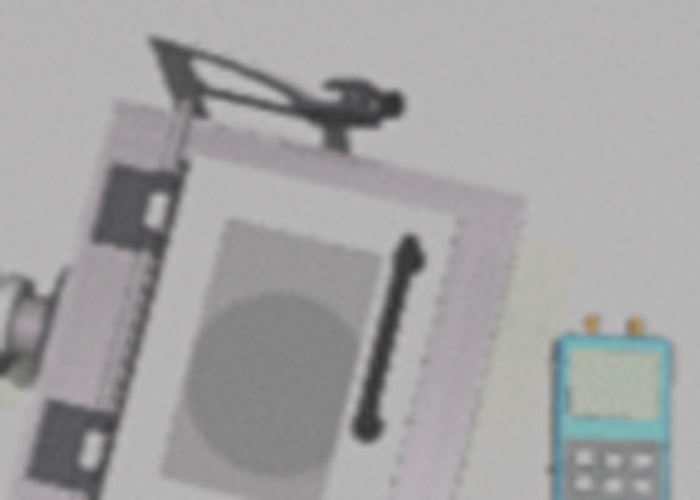

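View pics/b.png

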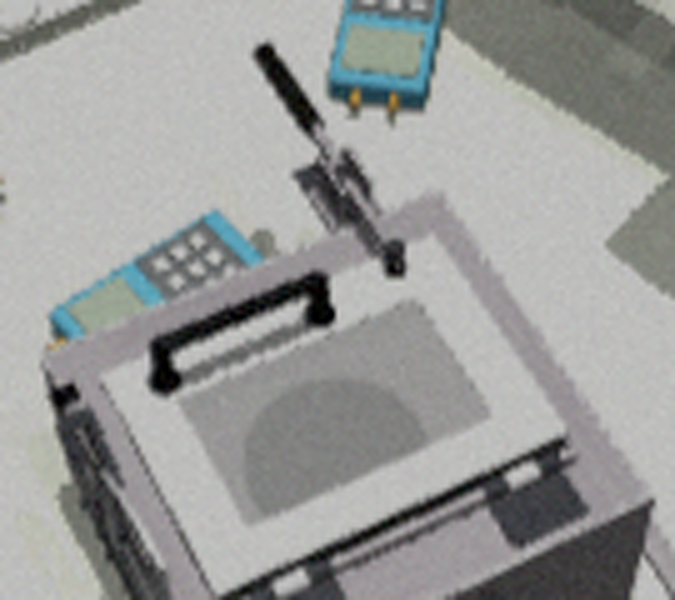

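Both crops are clear. Top view: bar (322,149)-(314,185), deck corners (345,139.6) and (263,120). Scene view: bar ends (276.4,214.4) and (309,201.4), grip from (297.8,154.6) to (308.6,170.6), deck corners (333,184), (254,217) and (375.4,245). I'll fit x, y and yaw from these points.

```bash
python3 - <<'E'
from h import *
from scipy.optimize import least_squares
d=pickle.load(open("c0.pkl","rb"))
C=[("scene",333,184,-140,-130,150),("scene",254,217,140,-130,150),("scene",375.4,245,-140,130,150),
("top",345,139.6,140,-130,150),("top",263,120,140,130,150),
("scene",276.4,214.4,82,-70,196),("scene",309,201.4,-22,-70,196),("scene",297.8,154.6,-80,-270,178),("scene",308.6,170.6,-80,-190,178),
("top",322,149,82,-70,196),("top",314,185,-22,-70,196),("top",375,219,-80,-270,178)]
def W(p,q):
    c,s=np.cos(p[2]),np.sin(p[2]);q=np.array(q)/1000
    return np.array([p[0]+c*q[0]-s*q[1],p[1]+s*q[0]+c*q[1],q[2]])
f=lambda p:np.concatenate([proj(d[n],W(p,q))-[u,v] for n,u,v,*q in C])
r=least_squares(f,[.6,-.05,-.2],loss="soft_l1")
print(r.x,np.round(r.fun if 0 else f(r.x).reshape(-1,2),1))
for q in([-80,-240,178],[-80,-160,178],[30,-70,196],[30,85,157]):print(q,W(r.x,q).round(4))
g=lambda x:0
# fork: pointer and fork candidates projected for various angles
for n in("scene","top"):
  for a in(.0,.4,.5,.6,.7,.8,.9):print(n,a,[proj(d[n],W(r.x,[165,85-R*np.cos(a),157+R*np.sin(a)])).round(1) for R in(102,110)])
E
```

```text
[ 0.59672313 -0.00456736 -0.27065019] [[ 0.2 -1.8]
 [-1.  -2.1]
 [ 0.6 -0.6]
 [ 0.1 -0.5]
 [-0.5 -1.2]
 [ 0.5 -0.6]
 [-0.3 -0.8]
 [-0.1 -0.3]
 [-0.2 -0.1]
 [-0.8 -0.5]
 [-1.7 -2.2]
 [-0.3  1.1]]
[-80, -240, 178] [ 0.4555 -0.2144  0.178 ]
[-80, -160, 178] [ 0.4769 -0.1374  0.178 ]
[30, -70, 196] [ 0.6069 -0.08    0.196 ]
[30, 85, 157] [0.6484 0.0693 0.157 ]
scene 0.0 [array([259. , 245.9]), array([258. , 243.8])]
scene 0.4 [array([258.3, 241.2]), array([257.2, 238.6])]
scene 0.5 [array([258.5, 240.8]), array([257.4, 238.2])]
scene 0.6 [array([258.8, 240.8]), array([257.7, 238. ])]
scene 0.7 [array([259.3, 241. ]), array([258.2, 238.3])]
scene 0.8 [array([260. , 241.6]), array([258.9, 239. ])]
scene 0.9 [array([260.7, 242.6]), array([259.7, 240. ])]
top 0.0 [array([311. , 121.7]), array([313.5, 122.4])]
top 0.4 [array([308. , 116.6]), array([310.4, 116.8])]
top 0.5 [array([306.4, 115.1]), array([308.7, 115.2])]
top 0.6 [array([304.5, 113.6]), array([306.6, 113.6])]
top 0.7 [array([302.2, 112.1]), array([304.2, 111.9])]
top 0.8 [array([299.7, 110.6]), array([301.5, 110.3])]
top 0.9 [array([297., 109.]), array([298.5, 108.6])]
```

```bash
cat >> h.py <<'E'
from scipy.spatial.transform import Rotation as Ro
P=[0.59672313,-0.00456736,-0.27065019]
def W(q,p=P):
    c,s=np.cos(p[2]),np.sin(p[2]);q=np.array(q)/1000
    return np.array([p[0]+c*q[0]-s*q[1],p[1]+s*q[0]+c*q[1],q[2]])
def go(q,jaw):  # q chamber mm, jaw: yaw of jaw axis in chamber frame
    s=read_state();R=Ro.from_rotvec(s["eef_rot"]).as_matrix()
    a=P[2]+jaw;d=R.T@[np.cos(a),np.sin(a),0];t=np.arctan2(d[2],d[1]);t=(t+np.pi/2)%np.pi-np.pi/2
    print("clk",s["clock"],"F",s["force"].round(1),"w",s["width"],"j6",s["joint_pos"][5])
    c,sn=np.cos(-P[2]),np.sin(-P[2]);e=s["ee_pos"]-[P[0],P[1],0]
    print("tcp chamber",np.round(1000*np.array([c*e[0]-sn*e[1],sn*e[0]+c*e[1],e[2]]),1))
    print("R",R.round(3).tolist());print("dxyz",(R.T@(W(q)-s["ee_pos"])*1000).round(1),"twist",t.round(3))
E
python3 - <<'E'
from h import *
go([-80,-240,240],0)
go([-80,-240,178],0)
E
```

```text
clk 0.1 F [-0.7 -0.6  0.5] w 0.09296690496470329 j6 -0.08540208765512691
tcp chamber [-292.2 -683.1  236.7]
R [[-0.0, 0.221, -0.975], [0.002, -0.975, -0.221], [-1.0, -0.002, -0.0]]
dxyz [  -2.8 -289.7 -396.8] twist -1.077
clk 0.1 F [-0.7 -0.6  0.5] w 0.09296690496470329 j6 -0.08540208765512691
tcp chamber [-292.2 -683.1  236.7]
R [[-0.0, 0.221, -0.975], [0.002, -0.975, -0.221], [-1.0, -0.002, -0.0]]
dxyz [  59.2 -289.6 -396.8] twist -1.077
```

>>> jog_arm(targets=[{"dx": -20, "dy": -24, "dz": -33, "twist": -0.1, "grip": 100}, {"dx": -20, "dy": -48, "dz": -66, "twist": -0.2}, {"dx": -20, "dy": -72, "dz": -99, "twist": -0.3}, {"dx": -20, "dy": -96, "dz": -132, "twist": -0.4}, {"dx": -20, "dy": -120, "dz": -165, "twist": -0.5}])

```text
invalid input at $.targets[1]: expected keys grip, dx, dy, dz, twist
```

```bash
python3 -c "
from h import *
go([-80,-240,240],0)"
```

```text
clk 0.1 F [-0.7 -0.6  0.5] w 0.09296690496470329 j6 -0.08540208765512691
tcp chamber [-292.2 -683.1  236.7]
R [[-0.0, 0.221, -0.975], [0.002, -0.975, -0.221], [-1.0, -0.002, -0.0]]
dxyz [  -2.8 -289.7 -396.8] twist -1.077
```

>>> jog_arm(targets=[{"dx": -20, "dy": -24, "dz": -33, "twist": -0.1, "grip": 100}, {"dx": -20, "dy": -48, "dz": -66, "twist": -0.2, "grip": 100}, {"dx": -20, "dy": -72, "dz": -99, "twist": -0.3, "grip": 100}, {"dx": -20, "dy": -96, "dz": -132, "twist": -0.4, "grip": 100}, {"dx": -20, "dy": -120, "dz": -165, "twist": -0.5, "grip": 100}])

```text
clock: 0.52
ee_pos: [0.2677, -0.43, 0.2572]
eef_rot: [1.798, 0.685, -1.798]
force: [1.7, -0.5, -0.1]
width: 0.0932
```

```bash
python3 -c "
from h import *
go([-80,-240,240],0)"
```

```text
clk 0.5167 F [ 1.7 -0.5 -0.1] w 0.09315229011776767 j6 -0.27154542361026823
tcp chamber [-203.3 -497.9  257.2]
R [[-0.0, 0.665, -0.747], [0.001, -0.747, -0.665], [-1.0, -0.0, -0.0]]
dxyz [  17.3  -36.2 -283.6] twist -0.573
```

>>> jog_arm(targets=[{"dx": 0, "dy": -5, "dz": -38, "twist": -0.11, "grip": 100}, {"dx": 0, "dy": -10, "dz": -76, "twist": -0.22, "grip": 100}, {"dx": 0, "dy": -15, "dz": -114, "twist": -0.33, "grip": 100}, {"dx": 0, "dy": -20, "dz": -152, "twist": -0.44, "grip": 100}, {"dx": 0, "dy": -25, "dz": -190, "twist": -0.55, "grip": 100}])

```text
clock: 0.93
ee_pos: [0.3937, -0.2855, 0.2574]
eef_rot: [1.421, 1.057, -1.422]
force: [0.9, -0.6, 0.3]
width: 0.093
```

```bash
python3 -c "
from h import *
go([-80,-240,240],0)"
```

```text
clk 0.9333 F [ 0.9 -0.6  0.3] w 0.09304046028610799 j6 -0.440133553571637
tcp chamber [-120.6 -325.   257.4]
R [[-0.0, 0.957, -0.289], [0.0, -0.289, -0.957], [-1.0, -0.0, -0.0]]
dxyz [ 17.4  38.7 -85.8] twist -0.022
```

>>> jog_arm(targets=[{"dx": 0, "dy": 18, "dz": -38, "twist": 0, "grip": 100}, {"dx": 0, "dy": 37, "dz": -76, "twist": 0, "grip": 100}, {"dx": 0, "dy": 37, "dz": -76, "twist": 0, "grip": 100}, {"dx": 0, "dy": 37, "dz": -76, "twist": 0, "grip": 100}])

```text
clock: 1.27
ee_pos: [0.4516, -0.2234, 0.2571]
eef_rot: [1.422, 1.057, -1.422]
force: [-0.5, -0.4, -0.2]
width: 0.0929
```

```bash
python3 - <<'E'
from h import *
go([-80,-240,178],0)
d={n:read_camera(n) for n in("scene","top")}
s,t=d["scene"]["image"][100:260,220:420],d["top"]["image"][90:250,240:440]
cv2.imwrite("pics/c.png",cv2.convertScaleAbs(cv2.resize(np.hstack([s,t]),None,fx=2,fy=2,interpolation=cv2.INTER_CUBIC),alpha=1.5))
E
```

```text
clk 1.2667 F [-0.5 -0.4 -0.2] w 0.09288576385156104 j6 -0.2677158856827908
tcp chamber [ -81.3 -249.6  257.1]
R [[-0.001, 0.957, -0.289], [0.001, -0.289, -0.957], [-1.0, -0.001, -0.0]]
dxyz [79.1  1.2 -9.6] twist -0.023
```

View pics/c.png

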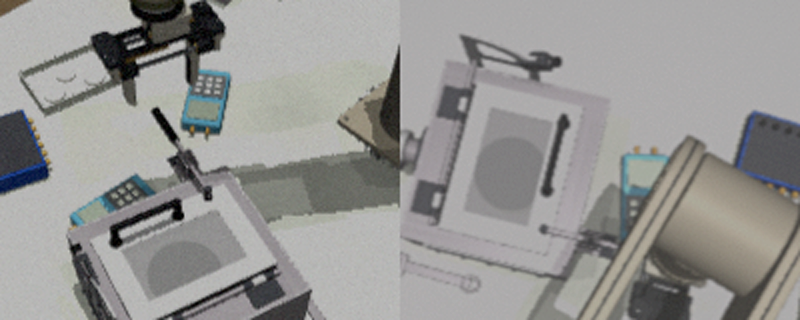

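The jaws straddle the grip: fingers at about (130,90) and (195,70) in the picture, grip at (165,125). I'll go down and close.

>>> jog_arm(targets=[{"dx": 35, "dy": 1, "dz": -9, "twist": -0.02, "grip": 100}, {"dx": 60, "dy": 1, "dz": -9, "twist": -0.02, "grip": 100}, {"dx": 79, "dy": 1, "dz": -9, "twist": -0.02, "grip": 100}, {"dx": 79, "dy": 1, "dz": -9, "twist": -0.02, "grip": 50}, {"dx": 79, "dy": 1, "dz": -9, "twist": -0.02, "grip": 0}], force=15)

```text
clock: 1.78
ee_pos: [0.4526, -0.218, 0.1778]
eef_rot: [1.412, 1.066, -1.414]
force: [-0.3, -0.4, 0.2]
width: 0.084
```

>>> jog_arm(targets=[{"dx": 0, "dy": 0, "dz": 0, "twist": 0, "grip": 0}, {"dx": 0, "dy": 0, "dz": 0, "twist": 0, "grip": 0}, {"dx": 0, "dy": 0, "dz": 0, "twist": 0, "grip": 0}, {"dx": 0, "dy": 0, "dz": 0, "twist": 0, "grip": 0}, {"dx": 0, "dy": 0, "dz": 0, "twist": 0, "grip": 0}], force=15)

```text
clock: 2.2
ee_pos: [0.4546, -0.2174, 0.1795]
eef_rot: [1.411, 1.063, -1.41]
force: [-0.3, -0.1, -0.6]
width: 0.051
```

```bash
python3 - <<'E'
from h import *
go([-80,-240,178],0)
s=read_state();R=Ro.from_rotvec(s["eef_rot"]).as_matrix()
for a in np.linspace(0,1.2,11)[1:]:
    print(round(a,2),(R.T@(W([-80,-160-80*np.cos(a),178+80*np.sin(a)])-W([-80,-240,178]))*1000).round(1))
E
```

```text
clk 2.2 F [-0.3 -0.1 -0.6] w 0.05104902786498735 j6 -0.2698623441027726
tcp chamber [ -80.  -243.1  179.5]
R [[0.001, 0.962, -0.274], [-0.001, -0.274, -0.962], [-1.0, 0.001, 0.0]]
dxyz [ 1.5 -0.  -3.1] twist -0.007
0.12 [-9.6  0.  -0.6]
0.24 [-19.    0.   -2.3]
0.36 [-28.2   0.   -5.1]
0.48 [-36.9  -0.   -9. ]
0.6 [-45.2  -0.  -14. ]
0.72 [-52.8  -0.1 -19.8]
0.84 [-59.6  -0.1 -26.6]
0.96 [-65.5  -0.2 -34.1]
1.08 [-70.6  -0.2 -42.3]
1.2 [-74.6  -0.3 -51. ]
```

>>> jog_arm(targets=[{"dx": 1, "dy": 0, "dz": 0, "twist": 0, "grip": 0}, {"dx": 1, "dy": 0, "dz": 0, "twist": 0, "grip": 0}, {"dx": 1, "dy": 0, "dz": 0, "twist": 0, "grip": 0}, {"dx": 1, "dy": 0, "dz": 0, "twist": 0, "grip": 0}, {"dx": 1, "dy": 0, "dz": 0, "twist": 0, "grip": 0}], force=20)

```text
clock: 2.62
ee_pos: [0.4557, -0.2175, 0.1779]
eef_rot: [1.412, 1.061, -1.408]
force: [19.7, -5.1, -6.9]
width: 0.0178
```

>>> jog_arm(targets=[{"dx": 0, "dy": 0, "dz": 0, "twist": 0, "grip": 0}, {"dx": 0, "dy": 0, "dz": 0, "twist": 0, "grip": 0}, {"dx": 0, "dy": 0, "dz": 0, "twist": 0, "grip": 0}], force=20)

```text
clock: 2.87
ee_pos: [0.4573, -0.218, 0.1787]
eef_rot: [1.413, 1.058, -1.405]
force: [16.8, -4.2, -6.9]
width: 0.0142
```

>>> jog_arm(targets=[{"dx": -1, "dy": 2, "dz": 0, "twist": 0, "grip": 0}, {"dx": -1, "dy": 2, "dz": 0, "twist": 0, "grip": 0}, {"dx": -1, "dy": 2, "dz": 0, "twist": 0, "grip": 0}], force=25)

```text
clock: 3.12
ee_pos: [0.4576, -0.2181, 0.1788]
eef_rot: [1.412, 1.062, -1.409]
force: [8.8, -2.4, -5.5]
width: 0.0143
```

Gripped. Now I'll lift along the arc, offset for the measured 3 mm in z.

>>> jog_arm(targets=[{"dx": -5, "dy": 1, "dz": 0, "twist": 0, "grip": 0}, {"dx": -10, "dy": 1, "dz": -1, "twist": 0, "grip": 0}, {"dx": -15, "dy": 1, "dz": -1, "twist": 0, "grip": 0}, {"dx": -19, "dy": 1, "dz": -2, "twist": 0, "grip": 0}, {"dx": -24, "dy": 1, "dz": -4, "twist": 0, "grip": 0}], force=25)

```text
clock: 3.53
ee_pos: [0.4586, -0.2144, 0.2017]
eef_rot: [1.411, 1.064, -1.411]
force: [5.4, -5.8, -10.0]
width: 0.0141
```

```bash
python3 - <<'E'
from h import *
go([-80,-240,178],0)
E
```

```text
clk 3.5333 F [  5.4  -5.8 -10. ] w 0.014131279653150587 j6 -0.2605689792790063
tcp chamber [ -77.  -239.2  201.7]
R [[0.0, 0.962, -0.274], [-0.0, -0.274, -0.962], [-1.0, 0.001, 0.0]]
dxyz [23.7 -3.   0.8] twist -0.007
```

>>> jog_arm(targets=[{"dx": -8, "dy": 0, "dz": -3, "twist": 0, "grip": 0}, {"dx": -15, "dy": 0, "dz": -6, "twist": 0, "grip": 0}, {"dx": -22, "dy": 0, "dz": -11, "twist": 0, "grip": 0}, {"dx": -29, "dy": 0, "dz": -16, "twist": 0, "grip": 0}, {"dx": -35, "dy": 0, "dz": -21, "twist": 0, "grip": 0}], force=25)

```text
clock: 3.95
ee_pos: [0.4641, -0.1943, 0.2368]
eef_rot: [1.41, 1.064, -1.412]
force: [5.8, -5.2, -10.8]
width: 0.0146
```

```bash
python3 - <<'E'
from h import *
go([-80,-240,178],0)
E
```

```text
clk 3.95 F [  5.8  -5.2 -10.8] w 0.014607011236500388 j6 -0.21946314195208186
tcp chamber [ -77.1 -218.3  236.8]
R [[-0.0, 0.962, -0.275], [-0.001, -0.275, -0.962], [-1.0, -0.0, 0.001]]
dxyz [58.8 -2.7 21.7] twist -0.008
```

>>> jog_arm(targets=[{"dx": -6, "dy": 0, "dz": -7, "twist": 0, "grip": 0}, {"dx": -11, "dy": 0, "dz": -13, "twist": 0, "grip": 0}, {"dx": -15, "dy": 0, "dz": -20, "twist": 0, "grip": 0}, {"dx": -18, "dy": 0, "dz": -28, "twist": 0, "grip": 0}, {"dx": -19, "dy": 0, "dz": -31, "twist": 0, "grip": 0}], force=25)

```text
clock: 4.37
ee_pos: [0.4722, -0.1653, 0.257]
eef_rot: [1.409, 1.062, -1.413]
force: [-4.3, -9.5, -0.2]
width: 0.0137
```

```bash
python3 - <<'E'
from h import *
go([-80,-240,178],0)
E
```

```text
clk 4.3667 F [-4.3 -9.5 -0.2] w 0.013653692051369352 j6 -0.15795593417683798
tcp chamber [ -77.  -188.2  257. ]
R [[-0.001, 0.961, -0.275], [-0.003, -0.275, -0.961], [-1.0, 0.0, 0.003]]
dxyz [79.1 -2.5 51.6] twist -0.008
```

>>> jog_arm(targets=[{"dx": 0, "dy": 0, "dz": -4, "twist": 0, "grip": 0}, {"dx": 0, "dy": 0, "dz": -8, "twist": 0, "grip": 0}, {"dx": 0, "dy": 0, "dz": -8, "twist": 0, "grip": 0}], force=25)

```text
clock: 4.62
ee_pos: [0.4743, -0.1582, 0.2584]
eef_rot: [1.409, 1.06, -1.413]
force: [-6.6, -5.1, 9.8]
width: 0.0118
```

```bash
python3 - <<'E'
from h import *
go([-80,-240,178],0)
d={n:read_camera(n) for n in("scene","top")}
s,t=d["scene"]["image"][100:260,220:420],d["top"]["image"][90:250,240:440]
cv2.imwrite("pics/d.png",cv2.convertScaleAbs(cv2.resize(np.hstack([s,t]),None,fx=2,fy=2,interpolation=cv2.INTER_CUBIC),alpha=1.5))
E
```

```text
clk 4.6167 F [-6.6 -5.1  9.8] w 0.011847841575304541 j6 -0.14245198724130978
tcp chamber [ -76.9 -180.8  258.4]
R [[-0.0, 0.961, -0.276], [-0.004, -0.276, -0.961], [-1.0, 0.001, 0.004]]
dxyz [80.7 -2.7 58.9] twist -0.009
```

View pics/d.png

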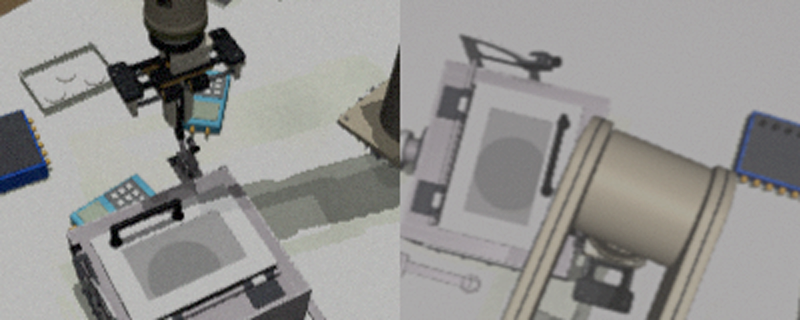

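The hold-down arm has swung clear of the hatch. The extra push only slid the pads round the grip (width falling), so the handle is at its stop. I'll release, rise and check.

>>> jog_arm(targets=[{"dx": 0, "dy": 0, "dz": 3, "twist": 0, "grip": 50}, {"dx": 0, "dy": 0, "dz": 3, "twist": 0, "grip": 100}, {"dx": 0, "dy": 0, "dz": 3, "twist": 0, "grip": 100}, {"dx": 0, "dy": 0, "dz": 3, "twist": 0, "grip": 100}, {"dx": -20, "dy": 0, "dz": 3, "twist": 0, "grip": 100}])

```text
clock: 5.13
ee_pos: [0.4721, -0.1584, 0.2723]
eef_rot: [1.409, 1.071, -1.415]
force: [0.0, -0.1, -0.5]
width: 0.0409
```

>>> jog_arm(targets=[{"dx": -35, "dy": 0, "dz": 0, "twist": 0, "grip": 100}, {"dx": -70, "dy": 0, "dz": 0, "twist": 0, "grip": 100}, {"dx": -80, "dy": 30, "dz": 0, "twist": 0.12, "grip": 100}, {"dx": -80, "dy": 60, "dz": 0, "twist": 0.24, "grip": 100}, {"dx": -80, "dy": 90, "dz": 0, "twist": 0.36, "grip": 100}])

```text
clock: 5.55
ee_pos: [0.5621, -0.1844, 0.3587]
eef_rot: [1.667, 0.829, -1.662]
force: [0.4, 0.1, 0.1]
width: 0.0745
```

```bash
python3 - <<'E'
from h import *
go([30,-70,265],np.pi/2)
d={n:read_camera(n) for n in("scene","top")}
s,t=d["scene"]["image"][100:260,220:420],d["top"]["image"][90:250,240:440]
cv2.imwrite("pics/e.png",cv2.convertScaleAbs(cv2.resize(np.hstack([s,t]),None,fx=2,fy=2,interpolation=cv2.INTER_CUBIC),alpha=1.5))
for a in(1.1,1.2): print(a,[((proj(d["scene"],W([-80,-160-R*np.cos(a),178+R*np.sin(a)]))-[220,100])*2).round(0) for R in(30,110)])
E
```

```text
clk 5.55 F [0.4 0.1 0.1] w 0.07447719899117385 j6 0.24014055039491708
tcp chamber [  14.7 -182.5  358.7]
R [[0.004, 0.8, -0.6], [-0.001, -0.6, -0.8], [-1.0, 0.004, -0.001]]
dxyz [  93.7  -27.1 -110.2] twist 1.198
1.1 [array([181., 137.]), array([170.,  91.])]
1.2 [array([182., 138.]), array([172.,  93.])]
```

View pics/e.png

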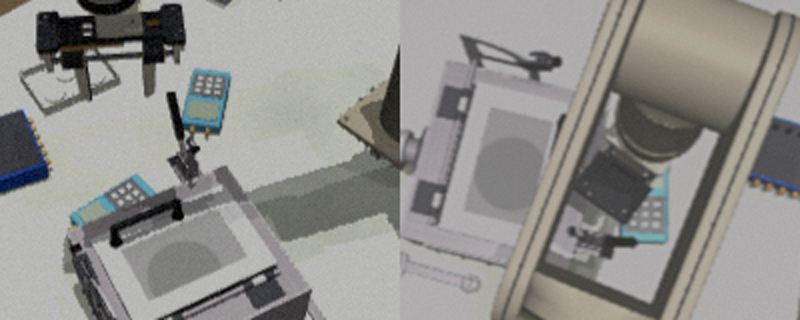

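The clamp handle stands right up. Its tip at (172,93) matches the prediction for 1.2 rad, and the hold-down arm is off the hatch. Next I'll go over the bar, and measure the fork from the first top image.

>>> jog_arm(targets=[{"dx": 0, "dy": -6, "dz": -24, "twist": 0.12, "grip": 100}, {"dx": 0, "dy": -12, "dz": -48, "twist": 0.24, "grip": 100}, {"dx": 0, "dy": -18, "dz": -72, "twist": 0.36, "grip": 100}, {"dx": 0, "dy": -24, "dz": -96, "twist": 0.48, "grip": 100}, {"dx": 0, "dy": -27, "dz": -110, "twist": 0.6, "grip": 100}])

```text
clock: 6.07
ee_pos: [0.6044, -0.0771, 0.3565]
eef_rot: [2.043, 0.341, -2.043]
force: [-1.1, -0.2, -0.3]
width: 0.0931
```

>>> jog_arm(targets=[{"dx": 0, "dy": 0, "dz": 0, "twist": 0.12, "grip": 100}, {"dx": 10, "dy": 0, "dz": 0, "twist": 0.24, "grip": 100}, {"dx": 20, "dy": 0, "dz": 0, "twist": 0.36, "grip": 100}, {"dx": 40, "dy": 0, "dz": 0, "twist": 0.48, "grip": 100}, {"dx": 60, "dy": 0, "dz": 0, "twist": 0.6, "grip": 100}])

```text
clock: 6.48
ee_pos: [0.6042, -0.0793, 0.2968]
eef_rot: [-2.078, 0.284, 2.075]
force: [-0.8, -0.3, 0.3]
width: 0.0928
```

```bash
python3 - <<'E'
from h import *
go([30,-70,196],np.pi/2)
c=pickle.load(open("c0.pkl","rb"))["top"];im=c["image"]
for v in range(108,127):
  o=[]
  for u in range(284,326):
    p=pt(c,u,v)[:3]
    e=p-[P[0],P[1],0];cs,sn=np.cos(-P[2]),np.sin(-P[2]);x=cs*e[0]-sn*e[1];y=sn*e[0]+cs*e[1]
    if p[2]>.15 and x>.13 and im[v,u].max()<75:
      dy,dz=-(y-.085),p[2]-.157;o.append((u,int(x*1e3),round(float(np.arctan2(dz,dy)),2),int(1e3*np.hypot(dy,dz)),int(im[v,u].max())))
  if o:print(v,*o)
E
```

```text
clk 6.4833 F [-0.8 -0.3  0.3] w 0.09275990261353609 j6 1.6274771031752022
tcp chamber [ 27.2 -70.  296.8]
R [[0.002, -0.268, -0.963], [-0.0, -0.963, 0.268], [-1.0, -0.0, -0.002]]
dxyz [100.8  -0.   -2.6] twist -0.001
112 (284, 145, 1.22, 93, 65) (285, 146, 1.19, 92, 65)
113 (286, 145, 1.15, 89, 69) (287, 146, 1.12, 90, 66) (288, 145, 1.11, 95, 74)
114 (288, 145, 1.07, 87, 70) (289, 145, 1.06, 92, 64) (290, 145, 1.03, 94, 66) (291, 145, 1.02, 97, 72)
115 (290, 146, 0.99, 85, 74) (291, 146, 0.97, 89, 62) (292, 145, 0.96, 94, 59) (293, 145, 0.96, 98, 69)
116 (293, 146, 0.89, 88, 66) (294, 145, 0.89, 93, 62) (295, 145, 0.88, 97, 69) (306, 157, 0.61, 110, 63) (307, 156, 0.62, 115, 59) (308, 157, 0.61, 118, 58) (309, 157, 0.6, 121, 60) (310, 156, 0.61, 126, 60) (311, 157, 0.6, 128, 58) (312, 156, 0.62, 134, 64) (313, 156, 0.62, 137, 74)
117 (295, 146, 0.81, 89, 64) (296, 146, 0.8, 92, 60) (297, 146, 0.79, 96, 66) (305, 153, 0.62, 109, 70) (306, 153, 0.62, 113, 61) (307, 154, 0.61, 115, 57) (308, 153, 0.63, 121, 48) (309, 153, 0.63, 125, 48) (310, 154, 0.59, 125, 46) (311, 154, 0.61, 130, 4
[... 3698 characters left out ...]
(304, 138, 0.47, 99, 45) (305, 138, 0.48, 103, 40) (306, 139, 0.47, 106, 39) (307, 138, 0.49, 111, 39) (308, 138, 0.5, 115, 39) (309, 140, 0.45, 115, 39) (310, 139, 0.47, 120, 42) (311, 138, 0.51, 126, 41) (312, 138, 0.5, 129, 39) (313, 138, 0.51, 133, 43) (314, 140, 0.47, 133, 42) (315, 142, 0.45, 134, 55)
125 (304, 147, 0.11, 85, 68) (305, 144, 0.21, 91, 47) (306, 139, 0.38, 102, 44) (307, 138, 0.41, 107, 43) (308, 138, 0.41, 110, 47) (309, 138, 0.43, 114, 58) (310, 139, 0.42, 116, 70) (311, 138, 0.43, 121, 72) (312, 139, 0.42, 123, 73) (313, 139, 0.43, 127, 72) (314, 139, 0.44, 131, 71)
126 (305, 146, 0.05, 88, 58) (306, 145, 0.09, 92, 49) (307, 146, 0.09, 95, 50) (308, 145, 0.14, 99, 53)
```

The fork's upper prong has its outer face at about 0.61 rad. The lower prong's inner face is at about 0.44, and the screw is at about 0.52, so index ≈ 0.51. Now I'll go down onto the bar.

>>> jog_arm(targets=[{"dx": 30, "dy": 0, "dz": -3, "twist": 0, "grip": 70}, {"dx": 60, "dy": 0, "dz": -3, "twist": 0, "grip": 60}, {"dx": 80, "dy": 0, "dz": -3, "twist": 0, "grip": 60}, {"dx": 95, "dy": 0, "dz": -3, "twist": 0, "grip": 60}, {"dx": 101, "dy": 0, "dz": -3, "twist": 0, "grip": 60}])

```text
clock: 6.9
ee_pos: [0.605, -0.0798, 0.1922]
eef_rot: [-2.074, 0.278, 2.084]
force: [-0.1, 0.2, 0.5]
width: 0.0644
```

>>> jog_arm(targets=[{"dx": 0, "dy": 0, "dz": 0, "twist": 0, "grip": 40}, {"dx": 0, "dy": 0, "dz": 0, "twist": 0, "grip": 20}, {"dx": 0, "dy": 0, "dz": 0, "twist": 0, "grip": 0}, {"dx": 0, "dy": 0, "dz": 0, "twist": 0, "grip": 0}, {"dx": 0, "dy": 0, "dz": 0, "twist": 0, "grip": 0}], force=25)

```text
clock: 7.32
ee_pos: [0.6079, -0.0805, 0.1972]
eef_rot: [-2.081, 0.28, 2.076]
force: [-0.3, 0.1, 0.1]
width: 0.0307
```

>>> jog_arm(targets=[{"dx": 0, "dy": 0, "dz": 0, "twist": 0, "grip": 0}, {"dx": 0, "dy": 0, "dz": 0, "twist": 0, "grip": 0}, {"dx": 0, "dy": 0, "dz": 0, "twist": 0, "grip": 0}, {"dx": 0, "dy": 0, "dz": 0, "twist": 0, "grip": 0}], force=25)

```text
clock: 7.65
ee_pos: [0.6071, -0.0812, 0.196]
eef_rot: [-2.079, 0.281, 2.079]
force: [-2.2, -4.5, 1.2]
width: 0.011
```

```bash
python3 - <<'E'
from h import *
go([30,-70,196],np.pi/2)
s=read_state();R=Ro.from_rotvec(s["eef_rot"]).as_matrix()
for a in np.arange(.05,.75,.05):
    c,n=np.cos(a),np.sin(a);print(round(a,2),(R.T@(W([30,85-155*c+39*n,157+155*n+39*c])-W([30,-70,196]))*1000).round(1))
E
```

```text
clk 7.65 F [-2.2 -4.5  1.2] w 0.010996522395076258 j6 1.622613858865743
tcp chamber [ 30.5 -71.1 196. ]
R [[-0.0, -0.264, -0.964], [-0.001, -0.964, 0.264], [-1.0, 0.001, -0.0]]
dxyz [-0.  -1.1  0.5] twist 0.003
0.05 [-7.7 -2.1 -0. ]
0.1 [-15.3  -4.6  -0. ]
0.15 [-22.7  -7.5  -0. ]
0.2 [-30.  -10.8  -0. ]
0.25 [-37.2 -14.4  -0.1]
0.3 [-44.1 -18.4  -0.1]
0.35 [-50.8 -22.7  -0.1]
0.4 [-57.3 -27.3  -0.1]
0.45 [-63.6 -32.3  -0.1]
0.5 [-69.6 -37.6  -0.1]
0.55 [-75.3 -43.1  -0.2]
0.6 [-80.8 -49.   -0.2]
0.65 [-85.9 -55.1  -0.2]
0.7 [-90.8 -61.4  -0.2]
```

Gripped on the bar (11 mm). Lifting along the hatch arc, 0.05 rad per row.

>>> jog_arm(targets=[{"dx": -8, "dy": -2, "dz": 0, "twist": 0, "grip": 0}, {"dx": -15, "dy": -5, "dz": 0, "twist": 0, "grip": 0}, {"dx": -23, "dy": -8, "dz": 0, "twist": 0, "grip": 0}, {"dx": -30, "dy": -11, "dz": 0, "twist": 0, "grip": 0}, {"dx": -37, "dy": -14, "dz": 0, "twist": 0, "grip": 0}], force=30)

```text
clock: 8.07
ee_pos: [0.6106, -0.0681, 0.2327]
eef_rot: [-2.079, 0.283, 2.079]
force: [-0.1, -4.3, -1.4]
width: 0.0109
```

```bash
python3 - <<'E'
from h import *
go([30,-70,196],np.pi/2)
E
```

```text
clk 8.0667 F [-0.1 -4.3 -1.4] w 0.01092053865799922 j6 1.645830735139494
tcp chamber [ 30.4 -57.5 232.7]
R [[-0.001, -0.265, -0.964], [-0.002, -0.964, 0.265], [-1.0, 0.002, 0.0]]
dxyz [36.8 12.4  0.4] twist 0.002
```

>>> jog_arm(targets=[{"dx": -7, "dy": -4, "dz": 0, "twist": 0, "grip": 0}, {"dx": -14, "dy": -8, "dz": 0, "twist": 0, "grip": 0}, {"dx": -20, "dy": -13, "dz": 0, "twist": 0, "grip": 0}, {"dx": -27, "dy": -18, "dz": 0, "twist": 0, "grip": 0}, {"dx": -33, "dy": -23, "dz": 0, "twist": 0, "grip": 0}], force=30)

```text
clock: 8.48
ee_pos: [0.6165, -0.0463, 0.2664]
eef_rot: [-2.079, 0.284, 2.079]
force: [-3.0, -8.7, 1.8]
width: 0.0112
```

>>> jog_arm(targets=[{"dx": 0, "dy": 0, "dz": 0, "twist": 0, "grip": 0}, {"dx": 0, "dy": 0, "dz": 0, "twist": 0, "grip": 0}], force=30)

```text
clock: 8.65
ee_pos: [0.6166, -0.0461, 0.2667]
eef_rot: [-2.08, 0.283, 2.079]
force: [-4.6, -8.2, 3.7]
width: 0.011
```

```bash
python3 - <<'E'
from h import *
go([30,-70,196],np.pi/2)
s=read_state()["ee_pos"];cs,sn=np.cos(P[2]),np.sin(P[2]);e=s-[P[0],P[1],0]
y=-sn*e[0]+cs*e[1];print("angle",np.arctan2(s[2]-.157,.085-y)-np.arctan2(39,155),"rad",np.hypot(s[2]-.157,.085-y))
d={n:read_camera(n) for n in("scene","top")};pickle.dump(d,open("c1.pkl","wb"))
A=d["top"]["image"][100:135,270:340];B=d["scene"]["image"][215:285,235:295]
f=lambda i,s:cv2.convertScaleAbs(cv2.resize(i,None,fx=s,fy=s,interpolation=cv2.INTER_CUBIC),alpha=1.8)
a,b=f(A,8),f(B,4);o=np.zeros((600,560,3),np.uint8);o[:280]=a;o[300:580,:240]=b
o[300:580,250:560]=f(d["scene"]["image"][120:260,215:370],2);cv2.imwrite("pics/f.png",o)
E
```

```text
clk 8.65 F [-4.6 -8.2  3.7] w 0.01098184017312767 j6 1.682863681612302
tcp chamber [ 30.3 -34.7 266.7]
R [[-0.0, -0.265, -0.964], [-0.003, -0.964, 0.265], [-1.0, 0.003, -0.001]]
dxyz [70.7 35.1  0.4] twist 0.003
angle 0.4949946199719458 rad 0.16235361792569492
```

View pics/f.png

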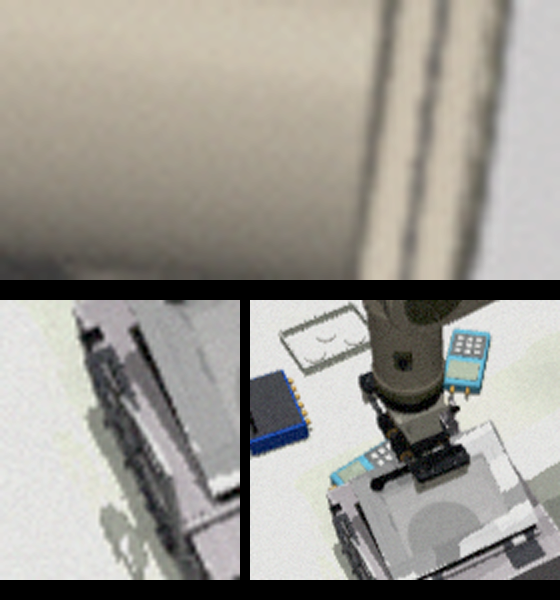

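The scene view shows the hatch raised in the jaws, with the quadrant nearly edge-on at (90-180, 340-560) of the crop. The top view is blocked by the arm. I'll check the hatch angle from the plate's depth plane, and refine the fork using the depths from both cameras.

```bash
cat >> h.py <<'E'
def cloud(c,K=P):
    v,u=np.mgrid[0:400,0:640];d=c["depth"];M=c["camera_matrix"]
    q=np.stack([(u-M[0,2])/M[0,0]*d,(v-M[1,2])/M[1,1]*d,d,np.ones_like(d)],-1)@np.linalg.inv(c["world_to_cam"]).T
    e=q[...,:3]-[P[0],P[1],0];cs,sn=np.cos(P[2]),np.sin(P[2])
    return 1000*np.stack([cs*e[...,0]+sn*e[...,1],-sn*e[...,0]+cs*e[...,1],e[...,2]],-1)
E
python3 - <<'E'
from h import *
D={0:pickle.load(open("c0.pkl","rb")),1:pickle.load(open("c1.pkl","rb"))}
for k,n,a0 in((0,"scene",0),(0,"top",0),(1,"scene",.5)):
    q=cloud(D[k][n]);r=q-[0,85,157];t=-r[...,1]*np.cos(a0)+r[...,2]*np.sin(a0);h=r[...,1]*np.sin(a0)+r[...,2]*np.cos(a0)
    m=(abs(q[...,0]-0)<100)&(t>20)&(t<110)&(abs(h)<12)
    for _ in range(3):
        A=np.c_[t[m],q[...,0][m],np.ones(m.sum())];s=np.linalg.lstsq(A,h[m],rcond=None)[0]
        m&=abs(h-(t*s[0]+q[...,0]*s[1]+s[2]))<3
    print(k,n,m.sum(),"angle",a0+np.arctan(s[0]),"xtilt",s[1],"h0",s[2])
for k,n in((0,"top"),(0,"scene"),(1,"scene")):
    q=cloud(D[k][n]);dark=D[k][n]["image"].max(2)<62
    r=q-[0,85,157];a=np.arctan2(r[...,2],-r[...,1]);R=np.hypot(r[...,1],r[...,2])
    for x0,x1 in((138,148),(148,154),(154,162),(162,180)):
      for R0,R1 in((60,98),(98,107),(107,122),(122,136),(138,154)):
        m=(q[...,0]>x0)&(q[...,0]<x1)&(R>R0)&(R<R1)&(a>-.2)&(a<1.0)&dark
        if m.sum()>3:print(k,n,(x0,x1),(R0,R1),m.sum(),np.percentile(a[m],[0,10,25,50,75,90,100]).round(2))
E
```

```text
0 scene 1597 angle -0.006405509007391627 xtilt 0.0012684003528374843 h0 1.7165697930245754
0 top 1738 angle -0.0038545781333028323 xtilt 0.000526832651855158 h0 0.6797053376762571
1 scene 1835 angle 0.4793180711258215 xtilt 0.00431294482721567 h0 1.5470202068988441
0 top (138, 148) (60, 98) 29 [-0.14 -0.09  0.05  0.59  0.67  0.72  0.96]
0 top (138, 148) (98, 107) 11 [0.14 0.38 0.47 0.53 0.62 0.64 0.66]
0 top (138, 148) (107, 122) 18 [0.41 0.43 0.48 0.56 0.61 0.64 0.64]
0 top (138, 148) (122, 136) 32 [0.45 0.49 0.51 0.58 0.61 0.62 0.63]
0 top (138, 148) (138, 154) 12 [0.51 0.54 0.54 0.55 0.56 0.57 0.57]
0 top (148, 154) (122, 136) 10 [0.53 0.53 0.55 0.58 0.61 0.63 0.63]
0 top (148, 154) (138, 154) 10 [0.48 0.5  0.51 0.54 0.55 0.57 0.58]
0 top (154, 162) (107, 122) 5 [0.44 0.5  0.6  0.61 0.61 0.61 0.62]
0 top (154, 162) (122, 136) 8 [0.51 0.54 0.57 0.6  0.61 0.61 0.61]
0 scene (138, 148) (60, 98) 13 [-0.18 -0.17 -0.12 -0.1   0.66  0.67  0.69]
0 scene (138, 148) (98, 107) 9 [0.46 0.54 0.61 0.64 0.65 0.66 0.67]
0 scene (138, 148) (107, 122) 17 [0.42 0.48 0.59 0.62 0.63 0.64 0.67]
0 scene
[... 938 characters left out ...]
, 148) (122, 136) 17 [-0.12 -0.08  0.56  0.61  0.62  0.63  0.63]
1 scene (138, 148) (138, 154) 10 [-0.17 -0.11 -0.05  0.54  0.56  0.57  0.57]
1 scene (148, 154) (60, 98) 23 [-0.15 -0.01  0.16  0.37  0.73  0.87  0.98]
1 scene (148, 154) (122, 136) 7 [0.6  0.61 0.62 0.62 0.63 0.63 0.64]
1 scene (148, 154) (138, 154) 10 [0.54 0.54 0.56 0.57 0.57 0.58 0.59]
1 scene (154, 162) (60, 98) 20 [0.37 0.45 0.49 0.53 0.55 0.62 0.62]
1 scene (154, 162) (98, 107) 4 [0.46 0.47 0.48 0.55 0.62 0.62 0.62]
1 scene (154, 162) (107, 122) 16 [0.46 0.46 0.57 0.61 0.63 0.63 0.65]
1 scene (154, 162) (122, 136) 14 [0.45 0.48 0.6  0.62 0.63 0.63 0.66]
1 scene (154, 162) (138, 154) 6 [0.55 0.55 0.56 0.56 0.57 0.57 0.57]
```

Readings so far:
- **Hatch:** about 0.485 rad from the plate plane, corrected for its zero offset. Arm kinematics give 0.495.
- **Index:** the prong, body and screw extents give about 0.52.

I'll raise the hatch by about 0.03.

>>> jog_arm(targets=[{"dx": -2, "dy": -1, "dz": 0, "twist": 0, "grip": 0}, {"dx": -4, "dy": -2, "dz": 0, "twist": 0, "grip": 0}, {"dx": -4, "dy": -2, "dz": 0, "twist": 0, "grip": 0}, {"dx": -4, "dy": -2, "dz": 0, "twist": 0, "grip": 0}], force=30)

```text
clock: 9.08
ee_pos: [0.6173, -0.0435, 0.2698]
eef_rot: [-2.079, 0.281, 2.079]
force: [-1.6, -5.7, 1.4]
width: 0.0104
```

```bash
python3 - <<'E'
from h import *
go([30,-70,196],np.pi/2)
s=read_state()["ee_pos"];cs,sn=np.cos(P[2]),np.sin(P[2]);e=s-[P[0],P[1],0]
y=-sn*e[0]+cs*e[1];print("angle",np.arctan2(s[2]-.157,.085-y)-np.arctan2(39,155),"rad",np.hypot(s[2]-.157,.085-y))
d={n:read_camera(n) for n in("scene","top")};pickle.dump(d,open("c2.pkl","wb"))
q=cloud(d["scene"]);a0=.5;r=q-[0,85,157];t=-r[...,1]*np.cos(a0)+r[...,2]*np.sin(a0);h=r[...,1]*np.sin(a0)+r[...,2]*np.cos(a0)
m=(abs(q[...,0])<100)&(t>20)&(t<110)&(abs(h)<12)
for _ in range(3):
    A=np.c_[t[m],q[...,0][m],np.ones(m.sum())];s=np.linalg.lstsq(A,h[m],rcond=None)[0];m&=abs(h-A_ if 0 else h-(t*s[0]+q[...,0]*s[1]+s[2]))<3
print("plane",a0+np.arctan(s[0])+.006)
f=lambda i:cv2.convertScaleAbs(cv2.resize(i,None,fx=10,fy=10,interpolation=cv2.INTER_CUBIC),alpha=2.2)
c0=pickle.load(open("c0.pkl","rb"))
cv2.imwrite("pics/g.png",np.hstack([f(x["scene"]["image"][215:275,248:286]) for x in(c0,d)]))
E
```

```text
clk 9.0833 F [-1.6 -5.7  1.4] w 0.010415791366437027 j6 1.6860403238398385
tcp chamber [ 30.2 -32.  269.8]
R [[-0.0, -0.265, -0.964], [-0.001, -0.964, 0.265], [-1.0, 0.001, 0.0]]
dxyz [73.8 37.9  0.3] twist 0.003
angle 0.5203378056303363 rad 0.16251681978837976
plane 0.5114953545108962
```

View pics/g.png

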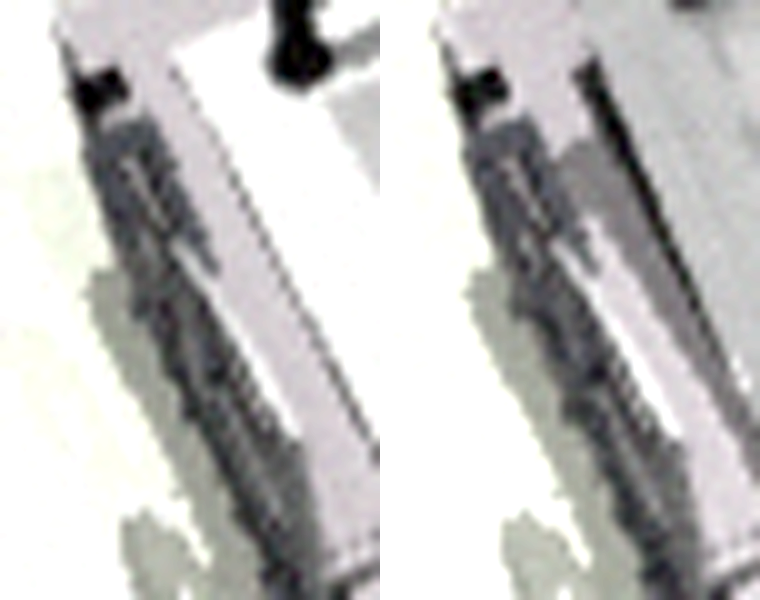

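The quadrant is nearly edge-on here (fork at about (500,140) of the right half), so the gap itself can't be seen and I rely on the angles. The plate plane gives 0.511, arm kinematics give 0.520, and the fork is at 0.52-0.53. One last small nudge, then I'll settle and check it is steady.

>>> jog_arm(targets=[{"dx": -1, "dy": -1, "dz": 0, "twist": 0, "grip": 0}, {"dx": -1, "dy": -1, "dz": 0, "twist": 0, "grip": 0}, {"dx": -1, "dy": -1, "dz": 0, "twist": 0, "grip": 0}, {"dx": -1, "dy": -1, "dz": 0, "twist": 0, "grip": 0}, {"dx": -1, "dy": -1, "dz": 0, "twist": 0, "grip": 0}], force=30)

```text
clock: 9.6
ee_pos: [0.6175, -0.0426, 0.2708]
eef_rot: [-2.079, 0.281, 2.079]
force: [-2.5, -5.0, 1.5]
width: 0.011
```

```bash
python3 - <<'E'
from h import *
go([30,-70,196],np.pi/2)
K={"c0":pickle.load(open("c0.pkl","rb"))["scene"],"now":read_camera("scene")}
q=cloud(K["now"]);a0=.52;r=q-[0,85,157];t=-r[...,1]*np.cos(a0)+r[...,2]*np.sin(a0);h=r[...,1]*np.sin(a0)+r[...,2]*np.cos(a0)
m=(abs(q[...,0])<100)&(t>20)&(t<110)&(abs(h)<12)
for _ in range(3):
    A=np.c_[t[m],q[...,0][m],np.ones(m.sum())];s=np.linalg.lstsq(A,h[m],rcond=None)[0];m&=abs(h-(t*s[0]+q[...,0]*s[1]+s[2]))<3
print("plane",a0+np.arctan(s[0])+.006)
# pointer upper edge and fork extents, same sensor, before/after
for k,c in K.items():
    q=cloud(c);r=q-[0,85,157];a=np.arctan2(r[...,2],-r[...,1]);R=np.hypot(r[...,1],r[...,2]);x=q[...,0];dark=c["image"].max(2)<75
    for nm,m in(("pointer",(x>152)&(x<164)&(R>45)&(R<92)),("screw",(x>138)&(x<160)&(R>140)&(R<154)),("fork",(x>138)&(x<162)&(R>105)&(R<136))):
        m=m&dark&(a>-.2)&(a<1);print(k,nm,m.sum(),np.percentile(a[m],[5,25,50,75,95]).round(3))
E
```

```text
clk 9.6 F [-2.5 -5.   1.5] w 0.01095107760496126 j6 1.687639995872097
tcp chamber [ 30.2 -31.1 270.8]
R [[-0.0, -0.265, -0.964], [-0.001, -0.964, 0.265], [-1.0, 0.001, 0.0]]
dxyz [74.8 38.8  0.3] twist 0.003
plane 0.5209625420916455
c0 pointer 20 [-0.036 -0.018  0.04   0.083  0.128]
c0 screw 29 [-0.132  0.535  0.562  0.571  0.583]
c0 fork 82 [0.419 0.588 0.612 0.628 0.646]
now pointer 24 [0.532 0.563 0.576 0.602 0.642]
now screw 28 [-0.098  0.381  0.556  0.57   0.587]
now fork 81 [0.427 0.59  0.617 0.631 0.647]
```

```bash
python3 -c "
from rig import *
print(hand_in())"
```

```text
the job is handed in; nothing more can be done
None
```

I lifted the clamp handle right up and raised the hatch to about 0.52 rad, then handed in with the gripper still holding it by the bar, at about 9.6 s of the 54 s. I could not see the pointer between the prongs, so the alignment rests on measured angles.

- **Clamp:** the handle's tip in the picture matched the position predicted for 1.2 rad, its stop, and the hold-down arm was clear of the hatch.
- **Hatch angle:** the depth plane of the hatch plate gives 0.521 rad and arm kinematics give about 0.53. The pointer's own depth points moved by about 0.535, but those are few and noisy.
- **Index fork:** I measured it at 0.51–0.53 rad from the prong, body and screw extents. That leaves the pointer about 0.01–0.02 rad from the middle of a gap 0.07 rad to either side. The fork read the same after the lift as before it, so it did not shift.
- **Hold:** the grip is steady at 30 N with a wrist force of about 6 N.
- **Checks that failed or disagreed:**
  - The top camera's view of the fork was blocked by the arm, and the scene camera sees the quadrant nearly edge-on.
  - The bar's distance from the hinge came out 2.5 mm larger than specified, which fits the few-millimetre error in the chamber pose.
- **Other things:** I did not measure the other bench items after the move; none of the moves came near them.

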